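# Set the brake screw of a gravity parts chute with a setting block

### The arm

A 7-joint arm with a two-finger parallel gripper is mounted at the origin on the work surface. World frame = base frame: x ahead of the robot, y to its left, z up, the work surface at z = 0. Lengths are in m, angles in rad, forces in N, time in s.
With the tool pointing down it reaches from about 0.425 to 0.875 m from the base axis. Payload 4.7 kg.
Tool frame: the origin (TCP) lies on the centre line of the jaws, within the pads' length; the fingertips stand 25 mm ahead of it and the grasp point (between the pads) lies 6 mm ahead of it (env.finger_overhang is the distance from the TCP to the fingertips, in m); x points along the fingers, y is the direction in which the jaws open and shut, and the axes are right-handed (so a half turn about x gives the same grasp; the last joint's range is limited). The gripper opens to 85 mm and grips with 20 to 120 N. Pads are 22 mm wide; open, the fingers measure 114 mm over their backs; the gripper's body (76 mm by 85 mm) begins 54 mm behind the grasp point. The pads swing forward as they close: fully open they stand 13 mm farther back than shut.
Start: joints at [-1.249, 0.321, -0.07, 1.45, 0.023, 1.371, -0.057], TCP at [0.197, 0.619, 0.256] pointing down, gripper open.
Joint ranges: [-2.86, 2.86], [-0.3, 2.09], [-1.38, 1.24], [0.06, 2.45], [-1.56, 4.7], [0.09, 2.05], [-2.69, 2.69]. Speed limits (rad/s): [2.57, 2.57, 3.14, 3.14, 3.14, 3.14, 3.14].

### API

Orientations are given as a 3x3 rotation matrix whose columns are the frame's x, y, z axes.
In Python, from rig import env, status, cams gives the robot as it stands. Calls block until the motion is done:
- env.move_pose(position, orientation): joint-space move of the TCP to a pose.
- env.move_linear(position, orientation=None, feed=0.15, threshold=None): straight line of the TCP; orientation=None keeps the orientation; feed is the mean speed in m/s. With threshold (N) it stops when the force on the tool has changed by that much, and returns True; else False.
- env.movej(angles): joint-space move.
- env.release() and env.clamp(strength=None): open the fingers fully, or close them until they stop; strength is the grip in N (None keeps the last).
- env.wait(seconds).
- env.inverse_kinematics(position, orientation): joint angles nearest the present ones, or None.
- status.state(): the state.
- cams.get_image(name): name is "scene" or "top" or "wrist"; returns the picture (400x640x3 uint8, red, green, blue); there is no depth.
- cams.calibration(name): a dict with "fx", "fy", "cx", "cy" (pixels), "R" (3x3) and "t" (3): a world point X has camera coordinates R X + t; the wrist camera has in their place "mount" (4x4, takes a point from camera to tool coordinates, whose origin is the TCP and whose axes are the tool frame's). Camera axes: x right, y down, z forward; pixel columns grow to the right and rows downward; lengths in m; the calibration is good to about 2 mm. A picture is of the moment at which its call begins: read the wrist's pose just before it. calibration takes no time and is no camera call.
A pose or a line that the arm cannot do raises env.MotionError and nothing moves.
- env.sign_off(): hands the job in, once; it reports no verdict.
The state is a dict: "time_s": time; "q": joint angles; "joint_vel": joint speeds; "tau": joint torques, N m; "position": TCP position; "ee_rot": TCP orientation; "wrist_force": force on the tool from outside, world axes, zero at the start; "ft_torque": the same for the moment, N m; "opening": finger opening in m.
Only numpy, scipy, OpenCV 4.12 (cv2) and the standard library are available. Lean on these libraries where they do the work, as an engineer would, in place of code of your own. Each camera call takes 0.05 s, during which the arm holds its last target. There are 200 camera calls.

### The job

The brake screw above the sloping parts chute has been backed off. With the T-handled key, wind it down until its sprung nose just drags on the orange setting block lying beneath it (nose pressed in about 2 mm, never clamped hard), leave the block lying where it is, and stand the key back in its grey cup without disturbing the other things on the bench.

Things in the scene. Friction and masses are not known exactly. Their poses are not given: they have to be found in the camera images.
- chute: Fixed gravity chute for boxed parts: aluminium channel with blue sides on a steel stand. Origin: on the bench, 85 mm straight below chute_gate. x points horizontally up-slope (away from the lip), y across, z up. The floor rises 30 degrees, 325 mm long along the slope, ending below in a lip 19 mm tall, 85 mm down-slope of the screw axis; 66 mm wide inside, sides 30 mm high.
- chute_gate (a point): Where the brake screw's axis meets the chute floor; axes as the chute's. A dark steel gantry, 80 mm wide and 30 mm along the slope, spans the chute here; its top is 77 mm off the floor (along the screw's axis), with a black bush, 28 mm round, up to 83 mm, through which the screw passes. Nothing stands above the screw's head.
- screw_head (a point): Tip of the screw's brass head, on its axis. z: outwards along the axis, square to the chute floor, 30 degrees from vertical, leaning to the lip (chute -x). Head: square 14 mm across flats, 16 mm tall, under a 5 mm cone (14 to 6 mm). x, y are square to the flats, turning with it. Clockwise from above feeds the screw down 8 mm per turn; stiff (0.07 N m), it stays where left.
- screw_shoulder (a point): On the screw's axis 21 mm below screw_head, where the square head meets the 16 mm round shank; axes as screw_head. It starts 11 to 14 mm above the black bush.
- stop_screw (a joint): Turn of the brake screw, rad; grows clockwise (winding down), 8 mm of feed per 6.283 rad; starts between 0 and 2.3. At 0 the free nose tip is 5 mm above the block's top.
- nose_tip (a point): Lowest point of the white nose, 10 mm round, that sticks out of the screw's lower end, on the screw's axis, 73 mm below screw_head while free. Its z points along the axis, up towards the head.
- nose (a joint): How far the nose is pushed into the screw against its spring, m: 0 free, 0.007 fully home; 1.5 N per mm. Rightly set it is in by about 2 mm (anything from 0.5 to 4 mm still drags well).
- setting_block: Orange plastic setting block 140 x 50 x 40 mm (x along the slope, y across, z square to the chute floor), 0.28 to 0.56 kg, lying on the chute floor against the lip, beneath the nose. Origin: centre of its underside.
- key: Loose T-handled box key, 113 mm tall, 0.2 to 0.31 kg, standing mouth down in the cup. Origin: centre of the mouth; z up the shaft to the handle. Socket 26 x 26 mm, 24 mm tall; square hole 16 mm across flats (square to x, y), 18 mm deep; shaft 12 mm round; red cross handle along y, 90 x 16 x 16 mm, centre 105 mm above the mouth. On the head it has about 9 degrees of play each way.
- key_grip (a point): Centre of the key's red cross handle; axes as the key's (y along the handle).
- key_mouth (a point): Centre of the face of the key's mouth, 105 mm below key_grip along its shaft.
- cup: Fixed grey tapered cup on a 75 mm square foot plate, open at the top: 65 mm tall, 42 mm wide inside at the bottom, 56 mm at the rim, inner floor 6 mm above the bench. Origin: centre of its underside.
- parts_bin: Loose blue open bin, 100 x 75 x 50 mm, with bits in it; bystander. Origin: centre of its underside.
- pack: Loose cardboard pack, 140 x 50 x 38 mm; bystander. Origin: centre of its underside.
- tape: Loose black tape dispenser, 150 x 55 mm and 92 mm tall; bystander. Origin: centre of its underside.
Not all that is in view belongs to the job. Of the things that look like the cup, take the one that is nearest to the robot's base at the start.

How it is judged:
On the way, in this order (a step that is already met when the one before it is completed fails the run):
1. the key is on the screw's square head (distance between key_mouth and screw_shoulder below 0.013 m), for 0.2 s.
2. turned with the key, the nose is pressed in 0.5 to 4 mm by the block (value of joint nose between 0.0005 and 0.004 m and distance between key_mouth and screw_shoulder below 0.021 m), for 0.2 s.
At the end, for the whole second after the job is handed in: The nose rests on the block, pressed in 0.5 to 4 mm; the block lies within 20 mm of where it started; the key stands in its cup, mouth down (mouth within 22 mm of the cup's axis and under 30 mm above the bench, leaning less than 29 degrees); key and block at rest (value of joint nose between 0.0005 and 0.004 m and contact force between nose and setting_block above 0.3 N and distance of setting_block from where it was at the start of the episode below 0.02 m and horizontal distance between key_mouth and cup below 0.022 m and height (world z) of key_mouth below 0.03 m and angle between key's own z axis and vertical below 0.5 rad and linear speed of each of key, setting_block below 0.02 m/s); the robot touches nothing.
It fails at once if the block is clamped hard: nose pushed in more than 6 mm (value of joint nose above 0.006 m).
It fails at once if the screw is touched by fingers or arm instead of the key (contact force between any of the fingers, the arm and stop_screw above 1 N).
It fails at once if a bystander is shifted by more than 30 mm (distance of any of parts_bin, pack, tape from where it was at the start of the episode above 0.03 m).
It also fails if it takes over 72 s, if anything falls off the work surface, if the arm or the gripper's body presses on something with over 40 N, if the wrist force passes 120 N, or if a joint passes its speed limit or range.

## Working session

There is one attempt and no reset: what is moved stays moved. The work goes in short steps, each a Python script; the robot and the scene stay as the last script left them, time stands still between calls to the robot, and variables do not carry over. Pictures are saved under pics/ and viewed, about 8 in all and at most 12, crops included, and the job is handed in when it is done.

```bash
ls; mkdir -p pics; python3 - <<'E'
from rig import env,status,cams
import cv2,numpy as np
for n in("scene","top"):
    im=cams.get_image(n); cv2.imwrite(f"pics/{n}0.png",im[:,:,::-1])
    print(n,{k:np.round(v,4).tolist() for k,v in cams.calibration(n).items()})
print({k:np.round(v,4).tolist() for k,v in cams.calibration("wrist").items()})
print(status.state()["time_s"])
E
```

```text
pics
scene {'fx': 463.333, 'fy': 463.333, 'cx': 319.9542, 'cy': 204.9244, 'R': [[-0.3661, 0.9306, -0.0008], [0.74, 0.2906, -0.6066], [-0.5643, -0.2227, -0.795]], 't': [0.2158, -0.3627, 1.484]}
top {'fx': 396.048, 'fy': 396.048, 'cx': 317.6406, 'cy': 194.3939, 'R': [[-0.0054, -0.9999, -0.0163], [-0.9983, 0.0064, -0.0578], [0.0579, 0.0159, -0.9982]], 't': [0.0306, 0.5778, 0.9712]}
{'fx': 310.0017, 'fy': 310.0017, 'cx': 321.835, 'cy': 203.7817, 'mount': [[-0.0004, -0.3051, 0.9523, -0.1168], [1.0, 0.0, 0.0005, -0.0006], [-0.0002, 0.9523, 0.3051, -0.0784], [0.0, 0.0, 0.0, 1.0]]}
0.1
```

View pics/scene0.png

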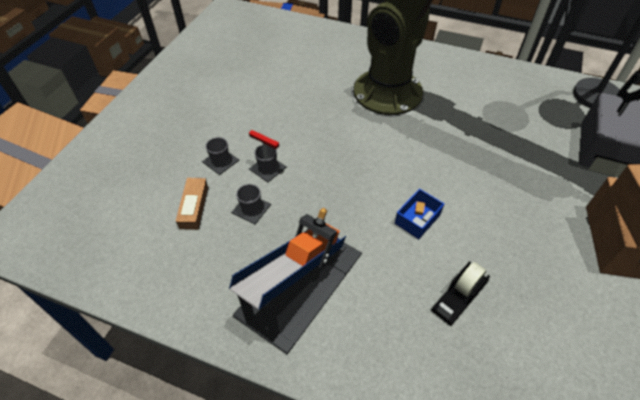

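View pics/top0.png

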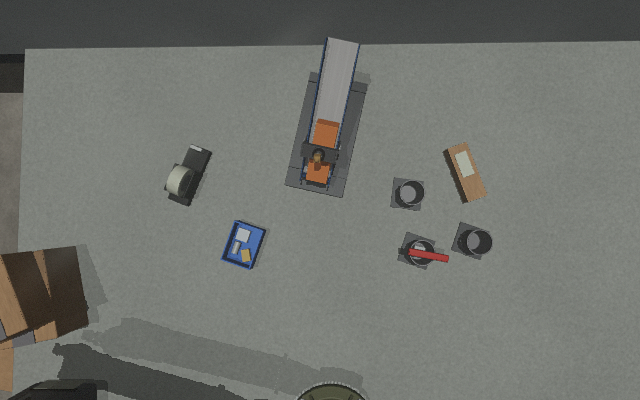

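The scene view shows three cups at about (217,152), (266,160) and (249,201). In the top view they are at (475,241), (419,252) and (408,193). The one holding the red-handled key, top (419,252), is nearest the base at about (330,400). The chute's lip faces the robot, and the brass head is at top (317,160), scene (323,215).

```bash
cat > h.py <<'E'
import numpy as np,cv2
from rig import env,status,cams
def cam(n,st=None):
    c=cams.calibration(n); K=np.array([[c["fx"],0,c["cx"]],[0,c["fy"],c["cy"]],[0,0,1]])
    if n=="wrist":
        M=np.array(c["mount"]); Rt=np.array(st["ee_rot"]); p=np.array(st["position"])
        Rwc=Rt@M[:3,:3]; o=Rt@M[:3,3]+p; R=Rwc.T; t=-R@o
    else: R=np.array(c["R"]);t=np.array(c["t"])
    return K,R,t
def ray(C,uv):
    K,R,t=C; d=R.T@np.linalg.solve(K,[uv[0],uv[1],1.]); return -R.T@t,d/np.linalg.norm(d)
def onz(C,uv,z):
    o,d=ray(C,uv); return o+d*(z-o[2])/d[2]
def tri(*cuv):
    A=np.zeros((3,3));b=np.zeros(3);L=[]
    for C,uv in cuv:
        o,d=ray(C,uv);P=np.eye(3)-np.outer(d,d);A+=P;b+=P@o;L.append((o,P))
    X=np.linalg.solve(A,b); return X,[round(1e3*np.linalg.norm(P@(X-o)),1) for o,P in L]
def proj(C,X):
    K,R,t=C;p=K@(R@np.asarray(X)+t);return p[:2]/p[2]
def mask(im,lo,hi):
    return cv2.inRange(cv2.cvtColor(im,cv2.COLOR_RGB2HSV),np.array(lo),np.array(hi))
def blobs(m,amin=15):
    n,l,s,c=cv2.connectedComponentsWithStats(m)
    return [(s[i].tolist(),c[i],(l==i).astype(np.uint8)) for i in range(1,n) if s[i,4]>=amin]
E
python3 - <<'E'
from h import *
d={}
for n in("scene","top"):
    im=cv2.imread(f"pics/{n}0.png")[:,:,::-1].copy();C=cam(n)
    m=mask(im,(0,180,80),(5,255,255))|mask(im,(174,180,80),(180,255,255))
    for nm,mm in(("red",m),("brass",mask(im,(13,90,60),(25,255,255))),("orange",mask(im,(6,190,120),(12,255,255)))):
        for s,c,l in blobs(mm):
            r=cv2.minAreaRect(cv2.findNonZero(l)); print(n,nm,s,c.round(1),[np.round(x,1) for x in r])
            if nm=="red":
                d[n]=c
                if n=="top":
                    p=cv2.boxPoints(r);print([onz(C,q,.119).round(4).tolist() for q in p])
                    print("centre",onz(C,r[0],.118).round(4))
C=cam("top")
print("red tri",tri((cam("scene"),d["scene"]),(C,d["top"])))
for uv in((408,193),(419,252),(475,241)): 
    P=onz(C,uv,.0);print(uv,P.round(3),np.hypot(P[0],P[1]).round(3))
ci=np.hstack([cv2.resize(cv2.imread("pics/top0.png")[100:260,270:430],None,fx=2.5,fy=2.5,interpolation=2),cv2.resize(cv2.imread("pics/scene0.png")[180:340,225:385],None,fx=2.5,fy=2.5,interpolation=2)])
cv2.imwrite("pics/crop1.png",ci)
E
```

```text
scene red [250, 131, 28, 16, 144] [263.5 138.6] [array([263.5, 138.6]), array([30. ,  4.8]), np.float64(25.0)]
scene brass [249, 0, 33, 8, 111] [266.7   3.1] [array([264.8,   3.1]), array([32.1,  4.5]), np.float64(7.4)]
scene brass [292, 4, 33, 13, 215] [307.2  10.2] [array([308.4,  10.1]), array([33. ,  7.2]), np.float64(11.9)]
scene brass [0, 7, 24, 20, 192] [ 9.7 15.4] [array([ 9.6, 14.8]), array([ 8.9, 28.6]), np.float64(55.5)]
scene brass [62, 24, 75, 23, 307] [103.   31.7] [array([98.6, 35.7]), array([74.1, 20.8]), np.float64(2.2)]
scene brass [101, 69, 36, 20, 456] [118.   78.9] [array([118.5,  79.2]), array([33.1, 18.2]), np.float64(9.9)]
scene brass [80, 93, 35, 22, 444] [ 96. 103.] [array([ 96.3, 102.2]), array([17.7, 33.9]), np.float64(45.0)]
scene brass [0, 102, 83, 57, 2813] [ 36.3 129.5] [array([ 37.4, 130.9]), array([81.2, 41.5]), np.float64(21.2)]
scene brass [0, 152, 41, 56, 1232] [ 13.5 176.7] [array([ 20. , 179.5]), array([55., 40.]), np.float64(90.0)]
scene brass [627, 164, 13, 24, 180] [634.8 172. ] [array([633. , 175.5]), array([23., 12.]), np.float64(90.0)]
sce
[... 820 characters left out ...]
158.1] [array([316.5, 158. ]), array([8., 7.]), np.float64(90.0)]
top brass [241, 249, 10, 13, 98] [245.7 254.8] [array([245.7, 254.9]), array([11.6,  8.2]), np.float64(81.9)]
top brass [33, 250, 18, 49, 264] [ 42.1 268.4] [array([ 43.4, 274.3]), array([49.2,  9.5]), np.float64(76.0)]
top brass [0, 255, 29, 82, 1226] [  9.7 304. ] [array([  5.6, 295. ]), array([79.7, 24.4]), np.float64(72.8)]
top brass [34, 320, 24, 22, 356] [ 45.9 331.6] [array([ 45. , 330.9]), array([17.4, 23.9]), np.float64(77.5)]
top brass [0, 339, 14, 53, 635] [  5.9 364.8] [array([  6.5, 365. ]), array([13., 52.]), np.float64(0.0)]Traceback (most recent call last):
  File "<stdin>", line 15, in <module>
KeyError: 'top'
```

```bash
cat >> h.py <<'E'
def campose(o,z,y):
    """tool pose putting wrist camera at o looking along z with image-down y"""
    M=np.array(cams.calibration("wrist")["mount"]); z=z/np.linalg.norm(z); y=y-z*(y@z); y/=np.linalg.norm(y)
    Rc=np.c_[np.cross(y,z),y,z]; R=Rc@np.linalg.inv(M[:3,:3]); U,_,V=np.linalg.svd(R); R=U@V
    return o-R@M[:3,3],R
def snap(name):
    st=status.state(); im=cams.get_image("wrist"); cv2.imwrite(f"pics/{name}.png",im[:,:,::-1]); np.savez(f"pics/{name}.npz",position=st["position"],ee_rot=st["ee_rot"]); return im,cam("wrist",st)
def load(name):
    return cv2.imread(f"pics/{name}.png")[:,:,::-1].copy(),cam("wrist",np.load(f"pics/{name}.npz"))
E
python3 - <<'E'
from h import *
d={};b={}
for n in("scene","top"):
    im=cv2.imread(f"pics/{n}0.png")[:,:,::-1].copy();C=cam(n)
    m=mask(im,(0,150,60),(6,255,255))|mask(im,(170,150,60),(180,255,255))
    for s,c,l in blobs(m,60):
        r=cv2.minAreaRect(cv2.findNonZero(l)); print(n,s,c.round(1),[np.round(x,1) for x in r])
        if abs(s[2]-35)<15: d[n]=c
C=cam("top");S=cam("scene")
print("red tri",tri((S,d["scene"]),(C,d["top"])),onz(C,d["top"],.118))
print("brass tri",tri((S,(322.3,213)),(C,(316.8,158.1))))
for uv in((408,193),(419,252),(475,241)): 
    P=onz(C,uv,.03);print(uv,P.round(3),np.hypot(P[0],P[1]).round(3))
for uv in((330,38),(359,43),(309,186),(334,188)): print(uv,onz(C,uv,.1))
ci=np.hstack([cv2.resize(cv2.imread("pics/top0.png")[100:260,270:430],None,fx=2.5,fy=2.5,interpolation=2),cv2.resize(cv2.imread("pics/scene0.png")[120:280,225:385],None,fx=2.5,fy=2.5,interpolation=2)])
cv2.imwrite("pics/crop1.png",ci)
E
```

```text
scene [250, 131, 28, 17, 172] [263.7 138.7] [array([263.5, 138.5]), array([30.9,  5.8]), np.float64(26.6)]
top [408, 248, 41, 14, 252] [428.4 254.8] [array([428. , 254.8]), array([40. ,  6.6]), np.float64(10.8)]
red tri (array([ 0.43573699, -0.21838263,  0.11182039]), [np.float64(1.7), np.float64(1.7)]) [ 0.43682076 -0.21840254  0.118     ]
brass tri (array([0.64529939, 0.0266854 , 0.17409117]), [np.float64(0.7), np.float64(0.7)])
(408, 193) [ 0.579 -0.195  0.03 ] 0.611
(419, 252) [ 0.435 -0.219  0.03 ] 0.487
(475, 241) [ 0.461 -0.355  0.03 ] 0.582
(330, 38) [ 0.93909232 -0.00500996  0.1       ]
(359, 43) [ 0.92625855 -0.07254     0.1       ]
(309, 186) [0.59250841 0.04554339 0.1       ]
(334, 188) [ 0.58753943 -0.01160376  0.1       ]
```

View pics/crop1.png

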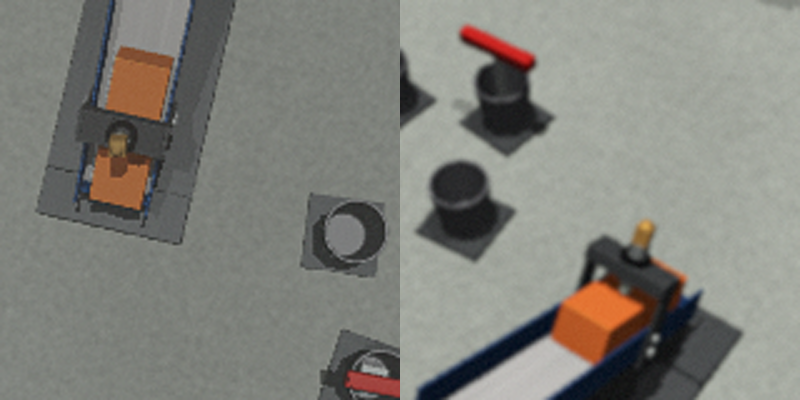

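The crop confirms the key stands in the cup at top (419,252), 0.487 m from the base. The other two are 0.58 and 0.61 m away. It also shows the brass head leaning to the lip. Next I take wrist views: down the screw axis, then over the key.

```bash
python3 - <<'E'
from h import *
psi=np.radians(-11); cx=np.array([np.cos(psi),np.sin(psi),0]); a=-.5*cx+np.array([0,0,.866])
H=np.array([.645,.0267,.175])
p,R=campose(H+.22*a,-a,cx)
print(p,R.round(2).tolist(),env.inverse_kinematics(p,R))
env.move_pose(p,R); env.wait(.3)
im,C=snap("w_screw")
# side/offset view for height triangulation
p2,R2=campose(H+.2*a+np.array([0,.1,0]),-.2*a-np.array([0,.1,0]),cx)
print(env.inverse_kinematics(p2,R2))
try: env.move_pose(p2,R2);env.wait(.3);im2,C2=snap("w_screw2")
except Exception as e: print(e)
K=np.array([.4365,-.2184,.118])
p,R=campose(K+np.array([0,0,.22]),np.array([0,0,-1.]),np.array([1.,0,0]))
try: env.move_pose(p,R);env.wait(.3);im3,_=snap("w_key")
except Exception as e: print("key",e)
print(status.state()["time_s"])
c=lambda f:cv2.imread(f"pics/{f}.png")[60:340,120:520]
cv2.imwrite("pics/m1.png",np.vstack([np.hstack([c("w_screw"),c("w_screw2")]),np.hstack([c("w_key"),c("w_key")*0])]))
E
```

```text
[0.63658289 0.02886358 0.2680051 ] [[0.21, 0.19, 0.96], [-0.04, 0.98, -0.19], [-0.98, -0.0, 0.21]] [-0.63262266  0.15447068  0.57144969  1.67204374 -0.02969984  1.1331929
  1.31316582]
[-0.83931953  0.35964508  0.50719434  1.53632891  0.39361708  1.36731938
  0.98886183]
5.5417
```

View pics/m1.png

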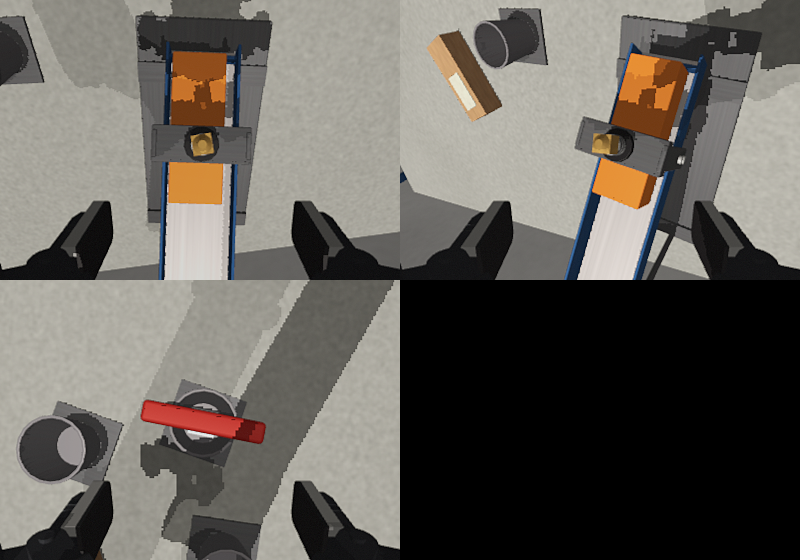

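The wrist views show the brass head almost end-on at full-frame pixel (322,205) in w_screw, and obliquely at about (323,203) in w_screw2. The key handle centre is at about (323,201) in w_key. I'll enlarge the head and measure it.

```bash
python3 - <<'E'
from h import *
c=lambda f,x,y,k=8:cv2.resize(cv2.imread(f"pics/{f}.png")[y-25:y+25,x-25:x+25],None,fx=k,fy=k,interpolation=cv2.INTER_NEAREST)
cv2.imwrite("pics/m2.png",np.hstack([c("w_screw",322,205),c("w_screw2",323,203)]))
im,C=load("w_key")
m=mask(im,(0,150,60),(6,255,255))|mask(im,(170,150,60),(180,255,255))
s,cc,l=max(blobs(m,60),key=lambda b:b[0][4]); r=cv2.minAreaRect(cv2.findNonZero(l))
print(s,cc,r); pts=np.array([onz(C,q,.117) for q in cv2.boxPoints(r)]); print(pts.round(4), onz(C,r[0],.117),[np.linalg.norm(pts[i]-pts[i-1]).round(4) for i in range(4)])
e=pts[1]-pts[2] if np.linalg.norm(pts[1]-pts[2])>.05 else pts[0]-pts[1]
print("handle yaw deg",np.degrees(np.arctan2(e[1],e[0])))
im,C=load("w_screw"); K,R,t=C
# gantry: dark
g=cv2.cvtColor(im,cv2.COLOR_RGB2HSV)
for f in("w_screw","w_screw2"):
    im,C=load(f)
    for s,cc,l in blobs(mask(im,(15,100,60),(30,255,255)),60):
        if abs(cc[0]-322)<40 and abs(cc[1]-205)<30: print(f,s,cc)
im,C=load("w_screw")
for s,cc,l in blobs(mask(im,(100,120,30),(130,255,255)),200):
    vx,vy,x,y=cv2.fitLine(cv2.findNonZero(l),2,0,.01,.01).ravel(); print("blue",s,np.degrees(np.arctan2(vx,vy)),x,y)
E
```

```text
[261, 180, 125, 44, 2682] [322.93064877 201.41312453] ((322.90020751953125, 201.4625244140625), (124.35576629638672, 22.39349937438965), 11.11303997039795)
[[ 0.4352 -0.2622  0.117 ]
 [ 0.4195 -0.2592  0.117 ]
 [ 0.4364 -0.1722  0.117 ]
 [ 0.452  -0.1753  0.117 ]] [ 0.43576764 -0.21720339  0.117     ] [np.float64(0.0886), np.float64(0.0159), np.float64(0.0886), np.float64(0.0159)]
handle yaw deg -100.9727747649607
w_screw [310, 192, 24, 25, 440] [322.00454545 203.73409091]
w_screw2 [312, 193, 27, 22, 502] [324.88247012 203.4940239 ]
blue [284, 102, 8, 82, 397] 178.5916 287.30478 142.0403
blue [347, 104, 14, 83, 474] 0.10684897 356.0211 143.16034
blue [278, 222, 10, 137, 642] 178.22285 282.36917 289.68536
blue [348, 224, 10, 135, 650] 178.16254 352.25076 290.87076
```

View pics/m2.png

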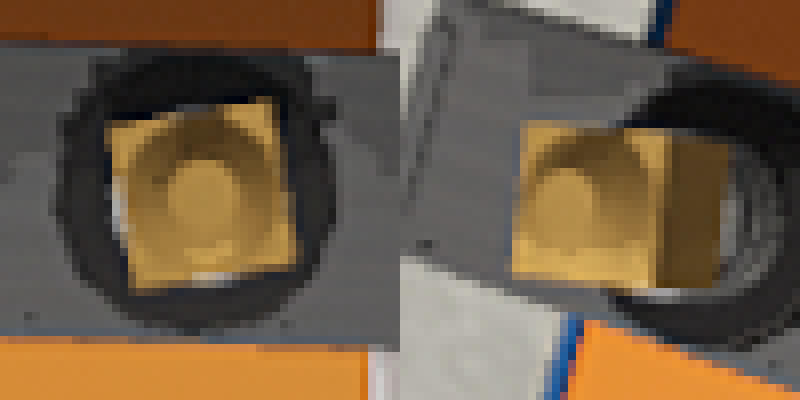

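The enlarged crop shows the cone-tip disc at w_screw (322.0,204.1) and w_screw2 (318.4,203.4). The square is turned about −8.7° in the image. The chute is turned about +1.7°, so my yaw guess needs correcting to about −12.7°. Next: triangulate the tip and compare the bush against candidate screw heights.

```bash
python3 - <<'E'
from h import *
_,C1=load("w_screw");_,C2=load("w_screw2")
T,res=tri((C1,(322.0,204.1)),(C2,(318.4,203.4)));print("tip",T,res)
psi=np.radians(-12.75);cx=np.array([np.cos(psi),np.sin(psi),0]);a=-.5*cx+np.array([0,0,.8660254]);cy=np.cross(a,[0,0,1]);cy=np.array([-np.sin(psi),np.cos(psi),0]);ux=np.cross(cy,a)
# gantry-edge yaw check via w_screw image: rays onto plane z'=const perpendicular to a
def onplane(C,uv,n,P):
    o,d=ray(C,uv);return o+d*((P-o)@n)/(d@n)
G=T-a*.038
for A,B in(((283.5,250),(278.5,350)),((353.5,250),(349,350))):
    v=onplane(C1,B,a,T-a*.09)-onplane(C1,A,a,T-a*.09);print("side yaw vs psi",np.degrees(np.arctan2(v@cy,v@ux)))
cor=[(105,122),(275,95),(300,265),(132,290)]
W=[onplane(C1,(297+x/8-.5,180+y/8-.5),a,T-a*.005) for x,y in cor]
for i in range(4):
    v=W[i]-W[i-1];print("edge",np.linalg.norm(v).round(4),np.degrees(np.arctan2(v@cy,v@ux)).round(1))
print("square centre-T", ((np.mean(W,0)-T)@np.c_[ux,cy,a]).round(4))
outs=[]
for f,C,(x0,y0) in(("w_screw",C1,(322,205)),("w_screw2",C2,(330,205))):
    im=cv2.resize(cv2.imread(f"pics/{f}.png")[y0-25:y0+25,x0-25:x0+25],None,fx=8,fy=8,interpolation=0)
    for h,col in((.011,(0,0,255)),(.0125,(0,255,0)),(.014,(255,255,0))):
        B=T-a*(.021+h);P=np.array([proj(C,B+.014*(np.cos(k)*ux+np.sin(k)*cy)) for k in np.linspace(0,6.283,60)])
        P=(P-[x0-25,y0-25]+.5)*8; cv2.polylines(im,[P.astype(np.int32)],True,col,1)
    outs.append(im)
cv2.imwrite("pics/m3.png",np.hstack(outs))
E
```

```text
tip [0.6396521  0.02830385 0.18540606] [np.float64(0.2), np.float64(0.2)]
side yaw vs psi -1.3073501903479268
side yaw vs psi -1.0276953670099633
edge 0.0146 -169.3
edge 0.0148 100.6
edge 0.0148 9.9
edge 0.0146 -80.0
square centre-T [-0.0005 -0.     -0.005 ]
```

View pics/m3.png

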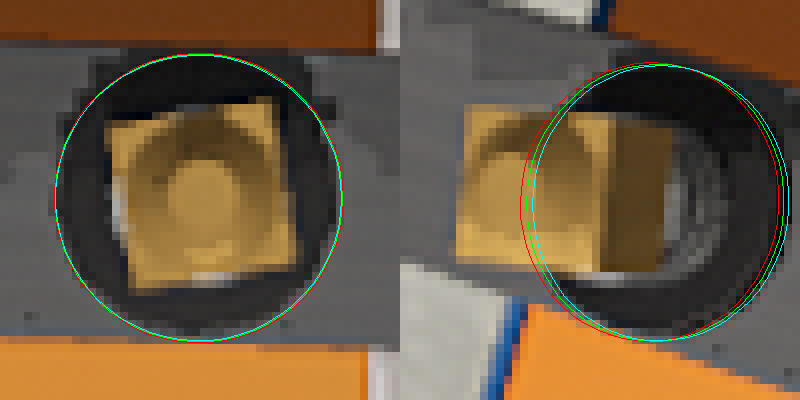

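```bash
cat >> h.py <<'E'
T=np.array([.63965,.0283,.1854]); psi=np.radians(-13.2)
cx=np.array([np.cos(psi),np.sin(psi),0]);cy=np.array([-np.sin(psi),np.cos(psi),0]);a=-.5*cx+np.array([0,0,.8660254]);ux=np.cross(cy,a)
def keypose(mouth,z,xd,flip=1):
    """TCP pose holding key with its mouth at mouth, axis z, key-x (jaw) direction xd"""
    y=flip*(xd-z*(xd@z));y/=np.linalg.norm(y);x=-z
    return mouth+z*(.105+.006),np.c_[x,y,np.cross(x,y)]
def onhead(th,up,flip=1):
    """th: key-x angle (rad) about a from ux; up: mouth above shoulder start"""
    return keypose(T+a*(up-.021),a,np.cos(th)*ux+np.sin(th)*cy,flip)
KG=np.array([.4358,-.2176,.006]);kx=np.array([np.cos(np.radians(-11)),np.sin(np.radians(-11)),0])
E
python3 - <<'E'
from h import *
print(status.state()["q"])
ez=np.array([0,0,1.])
for f in(1,-1): print("grasp",f,env.inverse_kinematics(*keypose(KG,ez,kx,f)), env.inverse_kinematics(*keypose(KG+ez*.16,ez,kx,f)))
for d in range(-180,180,15):
    q=env.inverse_kinematics(*onhead(np.radians(10.8+d),.003)); print(d,None if q is None else np.round(q,2))
E
```

```text
[-0.30765538  0.36390156  0.77791172  1.65002764 -0.11270636  1.50881645
  2.06752489]
grasp 1 [-0.66890188  0.17483902  1.16952797  2.04085363 -0.18681456  1.03955312
  0.39855331] [-0.75714561 -0.15894833  1.08214563  1.83999953  0.14286212  1.37863102
  0.10027225]
grasp -1 None None
-180 [-1.07 -0.2   0.75  2.02  0.52  0.86  2.55]
-165 None
-150 None
-135 [ 0.94 -0.16 -1.06  1.96  0.07  0.77 -2.59]
-120 [ 0.94 -0.16 -1.06  1.96  0.07  0.77 -2.33]
-105 [ 0.94 -0.16 -1.06  1.96  0.07  0.77 -2.07]
-90 [ 0.94 -0.16 -1.06  1.96  0.07  0.77 -1.81]
-75 [-0.26 -0.11  0.02  1.99  0.32  0.81 -1.76]
-60 [-0.36 -0.11  0.11  2.    0.34  0.81 -1.51]
-45 [-0.36 -0.11  0.11  2.    0.34  0.81 -1.25]
-30 [-0.38 -0.11  0.13  2.    0.34  0.81 -0.99]
-15 [-0.44 -0.12  0.19  2.    0.35  0.81 -0.74]
0 [-0.49 -0.12  0.24  2.    0.36  0.82 -0.48]
15 [-0.54 -0.12  0.28  2.    0.37  0.82 -0.23]
30 [-0.59 -0.13  0.33  2.    0.38  0.82  0.03]
45 [-0.63 -0.13  0.37  2.01  0.39  0.82  0.28]
60 [-0.63 -0.13  0.37  2.01  0.39  0.82  0.54]
75 [-0.67 -0.14  0.4   2.01  0.4   0.83  0.8 ]
90 [-0.74 -0.14  0.47  2.01  0.42  0.83  1.05]
105 [-0.81 -0.15  0.52  2.01  0.43  0.84  1.3 ]
120 [-0.87 -0.16  0.58  2.01  0.45  0.84  1.55]
135 [-0.93 -0.17  0.63  2.01  0.47  0.85  1.8 ]
150 [-0.98 -0.18  0.68  2.01  0.49  0.85  2.05]
165 [-1.03 -0.19  0.72  2.02  0.5   0.86  2.3 ]
```

The whole turn fits in one stroke: start at +180°, where q7 is 2.55, and wind clockwise. I'll grasp the key, lift it, and carry it above the head.

```bash
python3 - <<'E'
from h import *
ez=np.array([0,0,1.])
env.move_pose(*keypose(KG+ez*.08,ez,kx)); 
env.move_linear(keypose(KG,ez,kx)[0],feed=.08,threshold=15)
print(status.state()["position"]-keypose(KG,ez,kx)[0])
env.clamp(80); s=status.state(); print("open",s["opening"],s["position"])
env.move_linear(keypose(KG+ez*.16,ez,kx)[0],feed=.1)
th=np.radians(10.8+180)
p,R=onhead(th,.021+.07); print(env.inverse_kinematics(p,R))
env.move_pose(p,R); env.wait(.3)
s=status.state();print(s["q"].round(2) if hasattr(s["q"],"round") else s["q"],s["opening"],s["time_s"],s["wrist_force"])
snap("w_held"); 
for n in("scene","top"): cv2.imwrite(f"pics/{n}1.png",cams.get_image(n)[:,:,::-1])
c=lambda f,x,y,w,h,k:cv2.resize(cv2.imread(f"pics/{f}.png")[y:y+h,x:x+w],(400,300),interpolation=2)
cv2.imwrite("pics/m4.png",np.vstack([np.hstack([c("w_held",160,50,400,300,1),c("scene1",250,120,160,120,1)]),np.hstack([c("top1",250,80,160,120,1),c("top1",380,200,80,60,1)])]))
E
```

```text
[ 0.00037285 -0.0001905   0.00042432]
open 0.014684208531393548 [ 0.43614377 -0.21773697  0.1172902 ]
[-0.65119917 -0.26826219  0.29959546  1.96026632  0.41779083  1.02098645
  2.61073792]
[-0.65 -0.27  0.3   1.96  0.42  1.02  2.61] 0.014548022888952896 13.1583 [ 0.78624462 -0.53544322 -2.57195125]
```

View pics/m4.png

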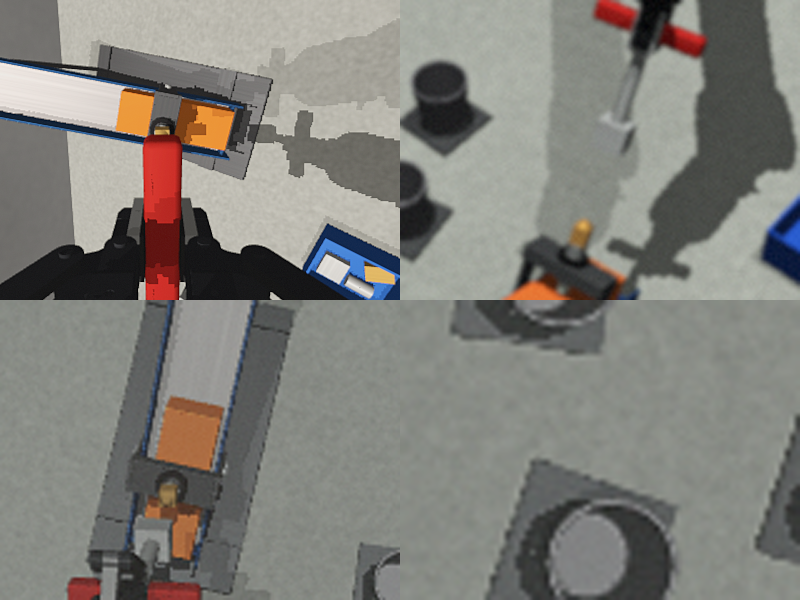

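The key is held square, with its socket just off the head along the axis (scene crop near (620,130), head at (580,232)). The cup, seen empty in the lower-right crop, is unobstructed. Now I insert the key with a force guard.

```bash
python3 - <<'E'
from h import *
th=np.radians(190.8)
print("mouth px expected",proj(cam("scene"),T+a*.07),proj(cam("top"),T+a*.07))
env.move_linear(onhead(th,.026)[0],feed=.06,threshold=15); env.wait(.2)
f0=np.array(status.state()["wrist_force"])
hit=env.move_linear(onhead(th,.001)[0],feed=.02,threshold=8)
s=status.state(); dp=np.array(s["position"])-onhead(th,0)[0]
print(hit,"up,lat mm",(1e3*np.array([dp@a,dp@ux,dp@cy])).round(2),"F a,ux,cy",(np.array(s["wrist_force"])-f0)@np.c_[a,ux,cy],s["ft_torque"],s["time_s"])
E
```

```text
mouth px expected [333.6208243  178.62700681] [310.89018073 173.19152728]
True up,lat mm [ 3.2  -0.19  0.13] F a,ux,cy [ 7.36697207  0.92840434 -1.23836115] [ 0.01163496  0.66548592 -0.05268339] 15.8
```

The key stopped at 3.2 mm above the shoulder, against 3.0 mm expected for fully seated. Now the winding stroke.

```bash
python3 - <<'E'
from h import *
env.move_linear(onhead(np.radians(190.8),.0045)[0],feed=.02); env.wait(.2)
t0=np.array(status.state()["ft_torque"]); tot=243
for i,d in enumerate(np.linspace(0,tot,18)[1:]):
    feed=max(0,d-9)/360*.008
    p,R=onhead(np.radians(190.8-d),.0045-feed)
    q=env.inverse_kinematics(p,R); q0=np.array(status.state()["q"])
    if q is None or np.abs(q-q0).max()>.7: print("STOP",d,q,q0);break
    env.move_pose(p,R); s=status.state()
    print(round(d,1),"Ta %.3f"%((np.array(s["ft_torque"])-t0)@a),"|F| %.1f"%np.linalg.norm(s["wrist_force"]),"q7 %.2f"%s["q"][6],"t %.2f"%s["time_s"])
E
```

```text
14.3 Ta -0.032 |F| 4.6 q7 2.39 t 16.67
28.6 Ta 0.037 |F| 4.5 q7 2.15 t 17.01
42.9 Ta -0.030 |F| 4.4 q7 1.90 t 17.36
57.2 Ta -0.045 |F| 4.5 q7 1.66 t 17.71
71.5 Ta -0.010 |F| 3.2 q7 1.41 t 18.06
85.8 Ta -0.076 |F| 3.2 q7 1.16 t 18.41
100.1 Ta -0.017 |F| 4.6 q7 0.92 t 18.76
114.4 Ta 0.043 |F| 2.4 q7 0.67 t 19.11
128.6 Ta -0.044 |F| 3.2 q7 0.42 t 19.46
142.9 Ta 0.007 |F| 2.7 q7 0.18 t 19.81
157.2 Ta -0.049 |F| 1.8 q7 -0.07 t 20.16
171.5 Ta -0.026 |F| 1.9 q7 -0.32 t 20.51
185.8 Ta 0.000 |F| 1.3 q7 -0.56 t 20.86
200.1 Ta 0.041 |F| 0.4 q7 -0.81 t 21.21
214.4 Ta -0.023 |F| 1.0 q7 -1.06 t 21.56
228.7 Ta 0.015 |F| 1.9 q7 -1.31 t 21.91
243.0 Ta -0.066 |F| 1.8 q7 -1.55 t 22.26
```

Torque readings are too noisy to judge by. Touching the head again with the key along the axis will measure the actual feed, compared with 3.2 mm before.

```bash
python3 - <<'E'
from h import *
env.wait(.3)
th=np.radians(190.8-243+9); up=.0045-.0052
p,R=onhead(th,up+.0005); env.move_pose(p,R); env.wait(.2)
f0=np.array(status.state()["wrist_force"])
hit=env.move_linear(onhead(th,-.006)[0],feed=.02,threshold=8)
s=status.state(); dp=np.array(s["position"])-onhead(th,0)[0]
print(hit,"up,lat mm",(1e3*np.array([dp@a,dp@ux,dp@cy])).round(2),(np.array(s["wrist_force"])-f0)@np.c_[a,ux,cy],s["time_s"])
env.move_linear(onhead(th,-.0005)[0],feed=.02)
E
```

```text
True up,lat mm [-1.98  0.33  0.24] [10.42148899 -0.21745534 -0.09868126] 23.275
```

The head has gone down 5.18 mm, as intended. Starting from a gap of about 3.2 mm, that presses the nose in about 2 mm. Now I withdraw the key and return it to its cup.

```bash
python3 - <<'E'
from h import *
ez=np.array([0,0,1.]); th=np.radians(190.8-234)
env.move_linear(onhead(th,.095)[0],feed=.08)
p,R=keypose(KG+ez*.15,ez,kx); print(env.inverse_kinematics(p,R))
env.move_pose(p,R); env.wait(.2)
hit=env.move_linear(keypose(KG-ez*.003,ez,kx)[0],feed=.06,threshold=6)
s=status.state();print(hit,s["position"]-keypose(KG,ez,kx)[0],s["time_s"])
E
```

```text
[-0.38973164 -0.07691237  0.76992221  1.84928884  0.05486855  1.34790187
  0.17458432]
True [7.20902568e-05 7.55251447e-06 2.56169000e-04] 28.825
```

The key touched down within 0.3 mm of its original height. I release it, retreat and inspect.

```bash
python3 - <<'E'
from h import *
ez=np.array([0,0,1.])
env.release(); env.wait(.3)
env.move_linear(keypose(KG+ez*.1,ez,kx)[0],feed=.1)
H=T-a*.02
# low view of head/nose from the robot side & left, to see nose against block
p,R=campose(H+.22*a,-a,cx); env.move_pose(p,R); env.wait(.2); snap("f1")
p2,R2=campose(H+.2*a+np.array([0,.1,0]),-.2*a-np.array([0,.1,0]),cx); env.move_pose(p2,R2);env.wait(.2);snap("f2")
K=np.array([.4358,-.2176,.118])
p,R=campose(K+np.array([0,0,.22]),np.array([0,0,-1.]),np.array([1.,0,0]));env.move_pose(p,R);env.wait(.2);snap("f3")
for n in("scene","top"): cv2.imwrite(f"pics/{n}2.png",cams.get_image(n)[:,:,::-1])
print(status.state()["time_s"])
c=lambda f:cv2.imread(f"pics/{f}.png")[60:340,120:520]
z=lambda f,x,y:cv2.resize(cv2.imread(f"pics/{f}.png")[y-25:y+25,x-35:x+35],(400,280),interpolation=0)
cv2.imwrite("pics/m5.png",np.vstack([np.hstack([c("f3"),z("f2",325,205)]),np.hstack([z("f1",322,205),cv2.resize(cv2.imread("pics/top2.png"),(400,280))])]))
E
```

```text
34.8167
```

View pics/m5.png

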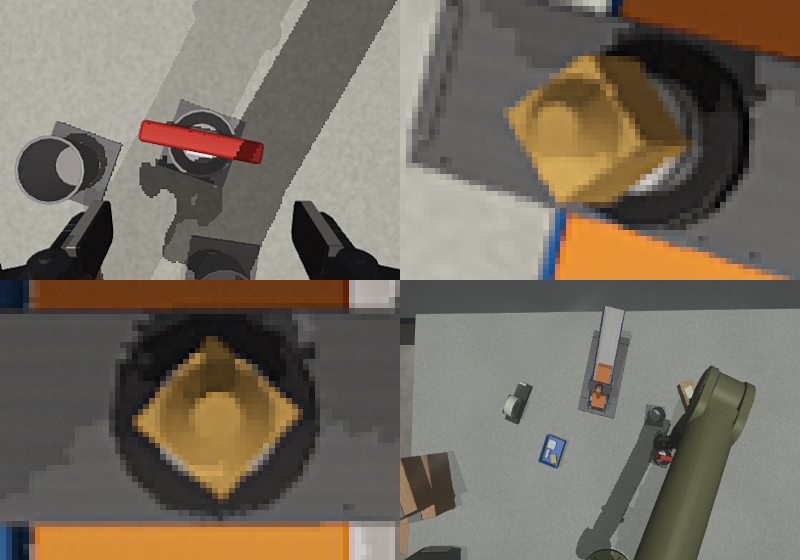

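m5 shows the key upright in its cup with the handle centred near (201,142) in the crop, as at the start. The head has turned to about 45° and sits lower over the bush, and the block and bystanders look undisturbed. As an independent check on nose depth, I measure the head tip against the block's top face using the two close views.

```bash
python3 - <<'E'
from h import *
for f in("w_screw","w_screw2","f1","f2"):
    im,C=load(f); hsv=cv2.cvtColor(im,cv2.COLOR_RGB2HSV)
    m=cv2.inRange(hsv,np.array((10,150,190)),np.array((20,255,255)))
    for s,c,l in blobs(m,300):
        if c[1]>215:
            q=cv2.approxPolyDP(cv2.findContours(l,0,2)[0][0],3,True)[:,0].tolist(); print(f,s[4],q)
    for s,c,l in blobs(mask(im,(15,100,60),(30,255,255)),60):
        if abs(c[0]-322)<25 and abs(c[1]-205)<25: print("  brass",s,c.round(1))
c=lambda f,x,y:cv2.resize(cv2.imread(f"pics/{f}.png")[y-35:y+35,x-50:x+50],(400,280),interpolation=0)
cv2.imwrite("pics/m6.png",np.vstack([np.hstack([c("f1",320,235),c("f2",335,245)]),np.hstack([c("w_screw",320,235),c("w_screw2",335,245)])]))
E
```

```text
w_screw 2146 [[289, 223], [289, 262], [341, 263], [342, 224]]
  brass [310, 192, 24, 25, 440] [322.  203.7]
w_screw2 1757 [[321, 218], [312, 250], [357, 268], [367, 234]]
  brass [312, 193, 27, 22, 502] [324.9 203.5]
f1 2254 [[293, 224], [293, 264], [347, 264], [347, 224]]
  brass [310, 190, 30, 29, 451] [324.5 203.9]
f2 1813 [[320, 218], [312, 252], [357, 268], [366, 233]]
  brass [309, 190, 32, 27, 555] [323.8 202.7]
```

View pics/m6.png

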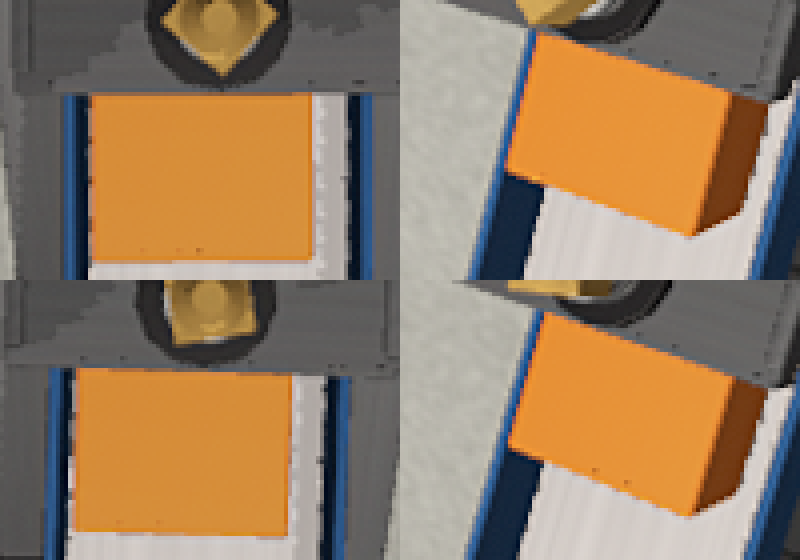

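```bash
python3 - <<'E'
from h import *
for A,B,ta,tb,ca,cb in(("w_screw","w_screw2",(322,204.1),(318.4,203.4),[(289,262.5),(341.5,263)],[(312,251),(357,268)]),("f1","f2",(324.7,203.6),(317.5,202.4),[(293,264),(347,264)],[(312,252),(357,268)])):
    CA,CB=load(A)[1],load(B)[1]; t,r=tri((CA,ta),(CB,tb)); print(A,"tip",t.round(4),r,"d from T",((t-T)@np.c_[ux,cy,a]*1e3).round(1))
    P=[]
    for u,v in zip(ca,cb):
        X,r=tri((CA,u),(CB,v)); P.append(X); print("  corner",X.round(4),r,"tip above top (mm)",round(1e3*(t-X)@a,1))
    print("  width",np.linalg.norm(P[0]-P[1]))
E
```

```text
w_screw tip [0.6397 0.0283 0.1854] [np.float64(0.2), np.float64(0.2)] d from T [0. 0. 0.]
  corner [ 0.7154 -0.017   0.1476] [np.float64(0.1), np.float64(0.1)] tip above top (mm) 74.8
  corner [0.7255 0.0298 0.1471] [np.float64(0.1), np.float64(0.1)] tip above top (mm) 74.8
  width 0.047876704463532094
f1 tip [0.6421 0.0279 0.1805] [np.float64(0.2), np.float64(0.2)] d from T [-0.3  0.2 -5.5]
  corner [ 0.7173 -0.0185  0.1445] [np.float64(0.5), np.float64(0.5)] tip above top (mm) 73.0
  corner [0.7262 0.029  0.1464] [np.float64(0.0), np.float64(0.0)] tip above top (mm) 70.3
  width 0.04834055265062162
```

The estimates agree with the nose being in by about 2 mm: 1.95 mm from yaw, about 2.2 mm from height and 1.4–3.4 mm from parallax, all inside the 0.5–4 mm band. I hand in.

```bash
python3 -c "
from rig import env,status
env.sign_off();print(status.state()['time_s'])"
```

```text
the job is handed in; nothing more can be done
the job is handed in; nothing more can be done
```

I wound the brake screw down with the T-key in one clockwise stroke, put the key back in its cup and handed the job in. The last clock reading, just before handing in, was 34.8 s. No verdict is reported, so the result below rests on my own checks.

**Key on the head:** it stopped 3.2 mm above the shoulder, where 3.0 mm means fully seated.

**Screw feed:** touching the head again with the key after the turn showed it had gone down 5.18 mm. I had planned about 5.2 mm.

**Nose depth:** I could not see the nose itself, so this is inferred, at about 2 mm in.
- The screw's starting yaw gives 1.95 mm, assuming the head squares with the chute at zero turn.
- The head height gives about 2.2 mm.
- Comparing the head with the block's top in two camera views gives a rougher 1.4–3.4 mm. Its individual corner readings differed by up to about 3 mm.
- All of these fall inside the 0.5–4 mm band.

**Torque:** the wrist torque readings during the turn were too noisy to use, so I ignored them.

**Key and surroundings:** the key touched down within 0.3 mm of its original height. The last pictures show it upright in the right cup, the block still in place beneath the screw and the bystanders looking undisturbed. The arm was clear of everything at hand-in.

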